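# Close up the lunch-box rack

### The arm

A 7-joint arm with a two-finger parallel gripper is mounted at the origin on the work surface. World frame = base frame: x ahead of the robot, y to its left, z up, the work surface at z = 0. Lengths are in m, angles in rad, forces in N, time in s.
With the tool pointing down it reaches from about 0.425 to 0.925 m from the base axis. Payload 6.8 kg.
Tool frame: the origin (TCP) lies on the centre line of the jaws, within the pads' length; the fingertips stand 17 mm ahead of it and the grasp point (between the pads) lies 2 mm behind it; z points along the fingers, x is the direction in which the jaws open and shut, and the axes are right-handed (so a half turn about z gives the same grasp; the last joint's range is limited). The gripper opens to 85 mm and grips with 20 to 120 N. Pads are 22 mm wide; open, the fingers measure 114 mm over their backs; the gripper's body (76 mm by 85 mm) begins 54 mm behind the grasp point. The pads swing forward as they close: fully open they stand 13 mm farther back than shut.
Start: joints at [1.139, 0.477, 0.022, 1.555, -0.011, 1.109, -0.083], TCP at [0.215, -0.64, 0.248] pointing down, gripper open.
Joint ranges: [-2.96, 2.96], [-0.34, 2.1], [-1.41, 1.46], [0.24, 2.44], [-1.37, 4.51], [0.17, 1.92], [-2.96, 2.96]. Speed limits (rad/s): [2.39, 2.39, 3.14, 3.14, 3.14, 3.14, 3.14].

### API

Orientations are given as a rotation vector (axis times angle).
In Python, from bench import r gives the robot as it stands.
- The arm moves only by the tool arm_command, never from a script. Its argument "increments" is a list of rows, each a list of 3 entries, a list of its own where there are three numbers: the shift along the world's x, y, z in m, then the turn, a rotation vector about the world's x, y, z in rad, then the opening in per cent of the stroke, from 0 (shut) to 100 (fully open). A call has 1 to 10 rows; each row is the pose to reach, as a shift and turn from the pose commanded when the call began; what a row does not reach only later rows make up. A row lasts 1/10 s, in which the tool goes at most 50 mm and 8.59 degrees, less where a joint would pass 70% of its speed; a pose out of reach is approached as far as the arm can. A call with a gripper value outside its range is refused whole. The fingers move at their own pace and stop on an object; "newtons" is the grip in N (left out, the last holds). Time passes only in rows, so rows that repeat a pose let the fingers close. It gives the time, the measured TCP pose, the force and the opening at its end, in the units of the state.
- r.get_obs(): the state, without advancing time (a new reading comes with each control period).
- r.grab_frame(name): name is "side" or "top"; returns the picture (400x640x3 uint8, blue, green, red); there is no depth.
- r.camera_model(name): a dict with "camera_matrix" (3x3 intrinsics, pixels), "camera_from_world" (4x4, takes a point from world to camera coordinates). Camera axes: x right, y down, z forward; pixel columns grow to the right and rows downward; lengths in m; the calibration is good to about 2 mm. A picture is of the moment at which its call begins. camera_model takes no time and is no camera call.
- r.hand_in(): hands the job in, once; it reports no verdict.
The state is a dict: "clock": time; "joints": joint angles; "qvel": joint speeds; "tau": joint torques, N m; "tcp_pos": TCP position; "orientation": TCP orientation; "contact_force": force on the tool from outside, world axes, zero at the start; "moment": the same for the moment, N m; "grip_width": finger opening in m.
Only numpy, scipy, OpenCV 4.12 (cv2) and the standard library are available. Lean on these libraries where they do the work, as an engineer would, in place of code of your own. Each camera call takes 0.05 s, during which the arm holds its last target. There are 200 camera calls.

### The job

Only one snack box is left in the lunch-box rack: push the rack's sliding stop along its rail towards that box, and leave it clicked into the last notch before the box. Just push the stop from behind with the fingers: do not pinch it or hook it from its padded side, do not shove it against the box or lift the box, and leave everything else on the bench where it is.

Things in the scene. Friction and masses are not known exactly. Their poses are not given: they have to be found in the camera images.
- rack: Lunch-box rack, fixed, 350 mm long (its y axis), 150 mm wide (x); origin on the bench under its centre. An upright fence, 120 mm wide and 130 mm high, stands at its +y end (inner face y = 162 mm). A slotted aluminium rail, 24 mm wide, top 22 mm above the bench, runs down its middle between two runners (x = -55 and +55 mm, tops 26 mm high).
- stop (a joint): Place of the sliding stop along the rail (m), from 0 at the rack's open -y end, growing towards the fence (rack +y), limit 0.235. It runs with about 2 N of friction; a spring plunger drops into notches at 0.028, 0.092, 0.156 and 0.220 (the last). It is drawn in from about 3 mm either side and settles within 1 mm; pushing it on out of a notch takes about 11 N. From 0.226 its pad touches the box.
- stop_face (a point): Middle of the stop's bare rear face, the one to push (it looks to rack -y), 85 mm above the bench. The stop is an upright steel plate 110 mm wide across the rail, 4 mm thick, from 34 to 130 mm above the bench, on a black carriage 46 mm wide that reaches 29 mm behind this face, 41 mm high; the plunger barrel on it is 57 mm high.
- plunger_top (a point): Top of the stop's spring plunger, a 16 mm barrel upright on the carriage, 57 mm above the bench and 14 mm behind the stop_face; its axis stands over the notch when the stop is clicked in.
- last_notch (a point): Middle of the last notch before the snack box, at the rail's top, 22 mm above the bench, 72.5 mm along the rack's y. The rail has four such notches, slots 10 mm wide right across its top, 64 mm apart.
- stop_pad: Black rubber pad, 104 x 3 x 84 mm, on the far side of the stop plate, facing the snack box. Not to be touched by the fingers. Origin on the bench under the plate's middle, axes as the rack's.
- snack_box: Lidded plastic snack box, 0.26 kg, loose, standing on its long edge on the runners against the fence: 170 mm along x, 60 mm thick along y, 115 mm high (top at 141 mm above the bench). Origin under its centre, 129.5 mm along the rack's y. When the stop is in the last notch there are about 6 mm between pad and box.
- cup: Little black silicone cup, 68 mm across, 58 mm high, on the bench on the robot's side of the rack. Bystander.
- mug: White ceramic mug, 82 mm across, 92 mm high, on the robot's side of the rack. Bystander.
- spoon: Spoon with a wooden handle, 200 mm long, lying beyond the rack. Bystander.
- bowl: White bowl, 124 mm across, 50 mm high, left of the rack. Bystander.
- lid_flat: Flat plastic lid, 115 x 170 x 12 mm, lying on the bench to the left. Bystander.
- tumbler: Stainless steel tumbler, 74 mm across, 165 mm high, on the turntable (296 mm across, top 22 mm high) on the right. Bystander.
- container: Clear acrylic container with a latch lid, 100 x 100 x 125 mm, on the turntable. Bystander.
- jar: Small glass jar with a wooden cap, 60 mm across, 85 mm high, on the turntable. Bystander.

How it is judged:
By the outcome, as a careful person would: the job done as asked, in the order asked, and still so for the second after the job is handed in, with the robot touching nothing.
It also fails if it takes over 40 s, if anything falls off the work surface, if the arm or the gripper's body presses on something with over 40 N, if the wrist force passes 120 N, or if a joint passes its speed limit or range.

## Working session

There is one attempt and no reset: what is moved stays moved. The work goes in short steps, Python scripts to look and compute and a tool call to move; the robot and the scene stay as the last step left them, time stands still between calls to the robot, and variables do not carry over. Pictures are saved under pics/ and viewed, about 8 in all and at most 12, crops included, and the job is handed in when it is done.

Besides the shell and the picture viewer there is one more tool, called after "Call:" by a JSON object that holds its "fn" and its "kwargs". arm_command: Moves the arm, as the interface text tells. Its arguments: {"type":"object","properties":{"increments":{"type":"array","items":{"type":"array"}},"newtons":{"type":"number"}},"required":["increments"]}

```bash
mkdir -p pics; python3 - <<'E'
from bench import r
import cv2
for n in("top","side"):
    cv2.imwrite(f"pics/{n}0.png",r.grab_frame(n)); m=r.camera_model(n); print(n,m["camera_matrix"],m["camera_from_world"])
o=r.get_obs();print(o["clock"],o["tcp_pos"],o["orientation"])
E
```

```text
top [[519.01058482   0.         319.99685419]
 [  0.         519.01058482 201.30136375]
 [  0.           0.           1.        ]] [[ 0.01098924 -0.99992412  0.00556741 -0.05417931]
 [-0.98215404 -0.01183906 -0.1877053   0.51272015]
 [ 0.18775696 -0.00340532 -0.98220961  1.52989338]
 [ 0.          0.          0.          1.        ]]
side [[430.96878861   0.         320.34517893]
 [  0.         430.96878861 194.44333089]
 [  0.           0.           1.        ]] [[-0.99050134 -0.13615818 -0.01918464  0.50005598]
 [-0.07356355  0.64260623 -0.76265696  0.11164076]
 [ 0.11617015 -0.75400145 -0.64651861  1.40104783]
 [ 0.          0.          0.          1.        ]]
0.1 [ 0.2146027  -0.63943845  0.2474294 ] [-2.54977198e+00  1.83376096e+00  2.20236574e-03]
```

View pics/top0.png

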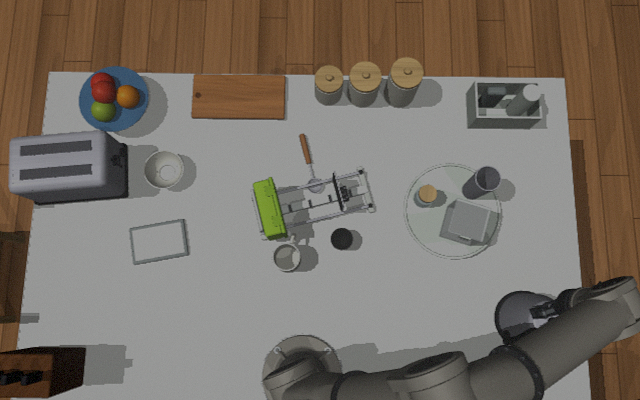

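View pics/side0.png

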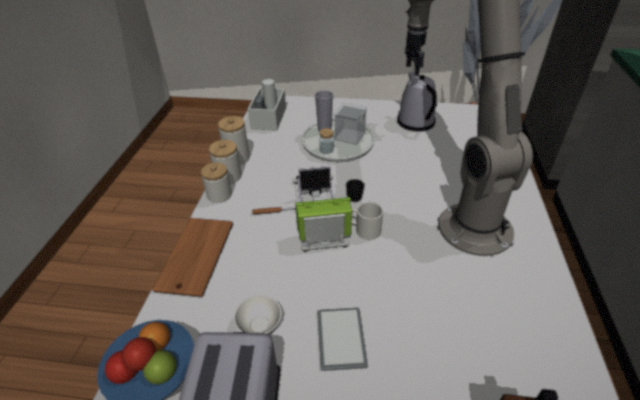

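The top view shows the rack at columns 255–375, with the stop plate near (338,190) and the box near (270,208). I'll enlarge both.

```bash
python3 - <<'E'
import cv2,numpy as np
a=cv2.imread("pics/top0.png")[150:260,240:390]; a=cv2.resize(a,None,fx=5,fy=5,interpolation=cv2.INTER_CUBIC)
a=cv2.convertScaleAbs(a,alpha=1.3,beta=15)
for i in range(0,150,10): cv2.putText(a,str(240+i),(i*5,8),0,.33,(0,0,255)); cv2.line(a,(i*5,10),(i*5,16),(0,0,255))
for i in range(0,110,10): cv2.putText(a,str(150+i),(0,i*5+4),0,.33,(0,0,255))
cv2.imwrite("pics/top1.png",a)
a=cv2.imread("pics/side0.png")[150:260,270:400]; a=cv2.resize(a,None,fx=5,fy=5,interpolation=cv2.INTER_CUBIC)
for i in range(0,130,10): cv2.putText(a,str(270+i),(i*5,8),0,.33,(0,0,255))
for i in range(0,110,10): cv2.putText(a,str(150+i),(0,i*5+4),0,.33,(0,0,255))
cv2.imwrite("pics/side1.png",a)
E
```

```text
(no output)
```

View pics/top1.png

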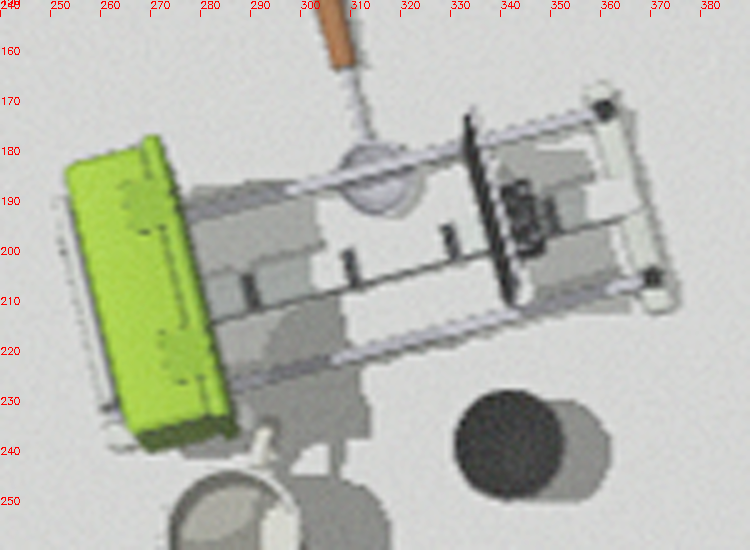

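View pics/side1.png

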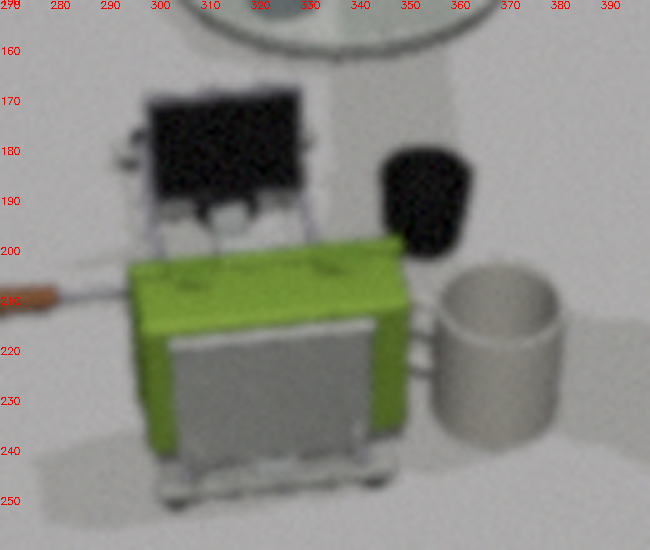

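```bash
cat >h.py <<'E'
import numpy as np
from bench import r
M={n:r.camera_model(n) for n in("top","side")}
def proj(n,P):
    m=M[n];P=np.atleast_2d(P);c=P@m["camera_from_world"][:3,:3].T+m["camera_from_world"][:3,3]
    q=c@m["camera_matrix"].T;return q[:,:2]/q[:,2:]
def w(p,P):
    c,s=np.cos(p[2]),np.sin(p[2]);P=np.atleast_2d(P)
    return np.c_[p[0]+c*P[:,0]-s*P[:,1],p[1]+s*P[:,0]+c*P[:,1],P[:,2]]
def stop(s): return np.array([[.055,s-.1315,.13],[-.055,s-.1315,.13],[0,s-.1475,.057]])
E
python3 - <<'E'
from h import *
from scipy.optimize import least_squares as ls
F=np.array([[0,.0725-.064*k,.022] for k in range(3)]+[[.085,.1595,.141],[.085,.0995,.141],[-.085,.0995,.141],[-.085,.1595,.141]])
uF=[(289,208),(309.5,203),(329.5,198),(253.5,184),(271,177.5),(287,234),(267,238.5)]
uS=[(333.5,173.5),(342,210),(344,194)]
sd=np.array([[.055,0,.13],[-.055,0,.13]])
uside=[(300,170),(328,168)]
f=lambda p:np.r_[proj("top",w(p,F))-uF,proj("top",w(p,stop(p[3])))-uS]
o=ls(lambda p:f(p).ravel(),[.5,-.05,.2,.06],loss="soft_l1");print(o.x,np.round(f(o.x),1).tolist())
p=o.x
print("side",proj("side",w(p,stop(p[3]))),proj("side",w(p,F)))
print("face",w(p,[0,p[3]-.1335,.085]),"target face",w(p,[0,.0865,.085]))
E
```

```text
[ 0.51017353 -0.02686648  0.27747765  0.05535358] [[1.3, 1.9], [0.9, 1.5], [0.8, 1.2], [-2.0, -1.4], [0.7, -0.3], [-0.5, -0.2], [-1.1, 0.8], [-0.5, -1.1], [1.3, -1.7], [-1.8, -0.1]]
side [[299.750192   169.13044459]
 [332.05370078 165.89143889]
 [315.89093186 181.50658125]] [[322.83117662 220.80445904]
 [320.09652131 207.87265353]
 [317.53753427 195.77155892]
 [297.75747751 214.97256153]
 [295.76364075 201.62337176]
 [350.91750539 195.70194512]
 [354.84823298 208.67194813]]
face [[ 0.53158023 -0.10202376  0.085     ]] target face [[0.48647852 0.05632485 0.085     ]]
```

Fit agrees between the views to about 5 mm: rack yaw ≈ 0.28 rad, stop at ≈ 0.055. I'll swing over with the fingers shut, to a point about 50 mm behind the face.

Call:
{"fn": "arm_command", "kwargs": {"increments": [[[0,0,0.03],[0,0,0.05],0],[[0.02,0.03,0.06],[0,0,0.15],0],[[0.045,0.065,0.07],[0,0,0.28],0],[[0.07,0.1,0.07],[0,0,0.41],0],[[0.095,0.135,0.07],[0,0,0.54],0],[[0.12,0.17,0.07],[0,0,0.67],0],[[0.145,0.205,0.07],[0,0,0.78],0],[[0.165,0.245,0.07],[0,0,0.78],0],[[0.165,0.245,0.07],[0,0,0.78],0]], "newtons": 40}}

```text
clock: 1.0
tcp_pos: [0.3838, -0.3884, 0.3183]
orientation: [-3.057, 0.711, -0.001]
contact_force: [-0.4, -0.1, 0.2]
grip_width: -0.0001
```

Call:
{"fn": "arm_command", "kwargs": {"increments": [[[0.03,0.04,0],[0,0,0.13],0],[[0.055,0.075,0],[0,0,0.26],0],[[0.08,0.11,0],[0,0,0.39],0],[[0.105,0.15,0],[0,0,0.52],0],[[0.13,0.19,0],[0,0,0.65],0],[[0.161,0.238,0],[0,0,0.735],0],[[0.161,0.238,-0.04],[0,0,0.735],0],[[0.161,0.238,-0.09],[0,0,0.735],0],[[0.161,0.238,-0.14],[0,0,0.735],0],[[0.161,0.238,-0.14],[0,0,0.735],0]]}}

```text
clock: 2.0
tcp_pos: [0.5358, -0.1566, 0.1719]
orientation: [-3.109, -0.419, 0.019]
contact_force: [-0.5, -0.6, 0.8]
grip_width: 0.0001
```

```bash
python3 - <<'E'
from h import *
import cv2
print(r.get_obs()["tcp_pos"],r.get_obs()["orientation"],r.get_obs()["contact_force"])
a=r.grab_frame("side"); t=r.get_obs()["tcp_pos"]; print(proj("side",np.array(t)-[0,0,.017]))
a=cv2.resize(a[120:220,270:400],None,fx=5,fy=5,interpolation=cv2.INTER_CUBIC)
b=cv2.resize(r.grab_frame("top")[150:260,290:400],None,fx=5,fy=5,interpolation=cv2.INTER_CUBIC)[:500]
print(proj("top",np.array(t)-[0,0,.017]))
cv2.imwrite("pics/c.png",cv2.resize(np.hstack([a,b]),None,fx=.66,fy=.66))
E
```

```text
[ 0.53575401 -0.15664067  0.17185773] [-3.10859608 -0.41921506  0.01928599] [-0.53666349 -0.59092338  0.76348108]
[[316.01154929 150.77233759]]
[[358.53045821 185.83098452]]
```

View pics/c.png

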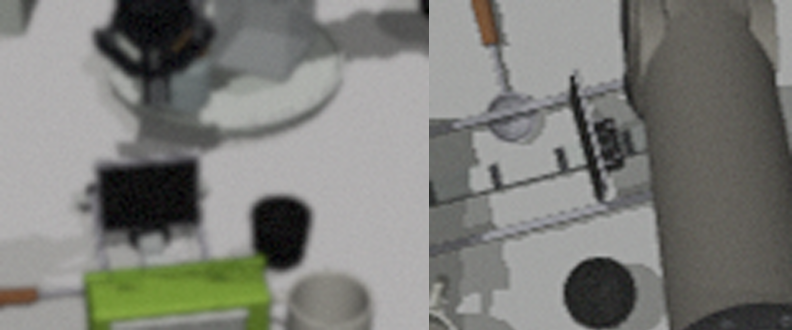

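The tip shows in line with the plate and where the calibration predicts it. I'll lower it to tip height 85 mm and settle.

Call:
{"fn": "arm_command", "kwargs": {"increments": [[[0,0,-0.02],[0,0,0],0],[[0,0,-0.05],[0,0,0],0],[[0,0,-0.076],[0,0,0],0],[[0,0,-0.076],[0,0,0],0],[[0,0,-0.076],[0,0,0],0]]}}

```text
clock: 2.6
tcp_pos: [0.5425, -0.1574, 0.1049]
orientation: [3.112, 0.419, 0.005]
contact_force: [0.7, -0.8, 0.2]
grip_width: -0.0002
```

Call:
{"fn": "arm_command", "kwargs": {"increments": [[[-0.0025,0.0085,0],[0,0,0],0],[[-0.005,0.017,0],[0,0,0],0],[[-0.007,0.025,0],[0,0,0],0],[[-0.007,0.025,0],[0,0,0],0],[[-0.007,0.025,0],[0,0,0],0]]}}

```text
clock: 3.1
tcp_pos: [0.5338, -0.1316, 0.1026]
orientation: [3.113, 0.421, 0.0]
contact_force: [0.4, -0.4, -0.6]
grip_width: 0.0001
```

Call:
{"fn": "arm_command", "kwargs": {"increments": [[[0.003,0.006,0],[0,0,0],0],[[0.0015,0.011,0],[0,0,0],0],[[0.0005,0.0155,0],[0,0,0],0],[[0,0.0175,0],[0,0,0],0],[[-0.0005,0.0195,0],[0,0,0],0],[[-0.001,0.0215,0],[0,0,0],0],[[-0.0015,0.0235,0],[0,0,0],0]]}}

```text
clock: 3.8
tcp_pos: [0.5327, -0.1101, 0.1023]
orientation: [3.112, 0.417, 0.001]
contact_force: [2.9, -6.8, -1.3]
grip_width: 0.0
```

Call:
{"fn": "arm_command", "kwargs": {"increments": [[[-0.0005,0.002,0],[0,0,0],0],[[-0.001,0.004,0],[0,0,0],0],[[-0.0015,0.006,0],[0,0,0],0],[[-0.0025,0.009,0],[0,0,0],0],[[-0.0035,0.012,0],[0,0,0],0],[[-0.004,0.0145,0],[0,0,0],0],[[-0.005,0.0175,0],[0,0,0],0],[[-0.0055,0.0195,0],[0,0,0],0]]}}

```text
clock: 4.6
tcp_pos: [0.5273, -0.0905, 0.1024]
orientation: [3.112, 0.417, 0.001]
contact_force: [3.0, -5.6, -1.5]
grip_width: -0.0001
```

```bash
python3 - <<'E'
from h import *
import cv2
t=np.array(r.get_obs()["tcp_pos"]);print(t,r.get_obs()["contact_force"]);c,s=np.cos(.2775),np.sin(.2775)
d=t-[.5102,-.0269,0];y=-s*d[0]+c*d[1];print("rack",c*d[0]+s*d[1],y,"s",y+.011+.1335)
b=r.grab_frame("top")[150:250,250:390]
cv2.imwrite("pics/d.png",cv2.resize(b,None,fx=5.5,fy=5.5,interpolation=cv2.INTER_CUBIC))
E
```

```text
[ 0.52725168 -0.09052053  0.10244171] [ 3.00096938 -5.61470351 -1.53397875]
rack -0.0010296429922536827 -0.06585795943209416 s 0.07864204056790584
```

View pics/d.png

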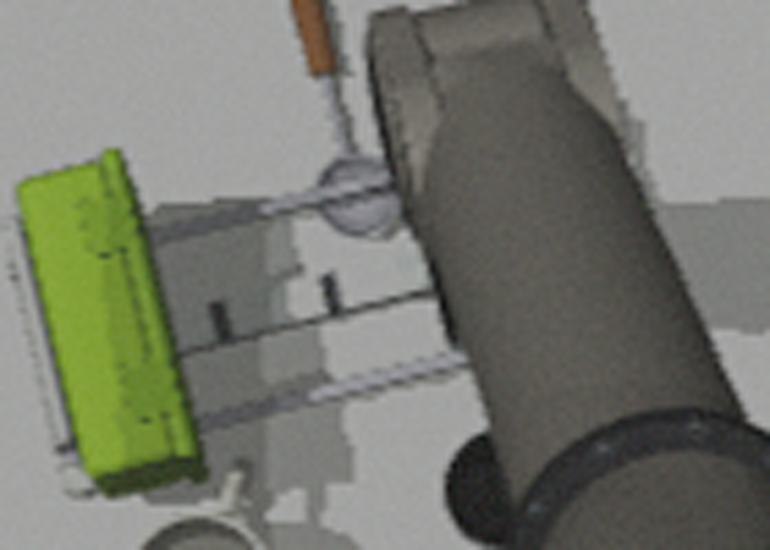

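The arm hides the stop from the top camera, and pushing force is about 6 N. From here I'll use the force and the side view, passing notch 2.

Call:
{"fn": "arm_command", "kwargs": {"increments": [[[-0.001,0.003,0],[0,0,0],0],[[-0.0015,0.006,0],[0,0,0],0],[[-0.0025,0.0085,0],[0,0,0],0],[[-0.003,0.0105,0],[0,0,0],0],[[-0.0035,0.0125,0],[0,0,0],0]]}}

```text
clock: 5.15
tcp_pos: [0.5237, -0.0781, 0.1025]
orientation: [3.112, 0.418, 0.001]
contact_force: [3.9, -10.8, -1.8]
grip_width: -0.0005
```

Call:
{"fn": "arm_command", "kwargs": {"increments": [[[-0.0005,0.0015,0],[0,0,0],0],[[-0.001,0.003,0],[0,0,0],0]]}}

```text
clock: 5.35
tcp_pos: [0.5235, -0.0773, 0.1025]
orientation: [3.11, 0.415, 0.003]
contact_force: [8.1, -15.1, -4.2]
grip_width: 0.0001
```

Call:
{"fn": "arm_command", "kwargs": {"increments": [[[-0.0005,0.0015,0],[0,0,0],0],[[-0.001,0.003,0],[0,0,0],0]]}}

```text
clock: 5.55
tcp_pos: [0.5233, -0.0768, 0.1026]
orientation: [3.108, 0.411, 0.005]
contact_force: [9.7, -22.4, -6.3]
grip_width: 0.0001
```

Call:
{"fn": "arm_command", "kwargs": {"increments": [[[-0.0005,0.0015,0],[0,0,0],0],[[-0.001,0.003,0],[0,0,0],0]]}}

```text
clock: 5.75
tcp_pos: [0.5207, -0.0694, 0.1025]
orientation: [3.112, 0.415, 0.001]
contact_force: [0.1, -5.1, 1.9]
grip_width: -0.0002
```

Call:
{"fn": "arm_command", "kwargs": {"increments": [[[-0.0005,0.0015,0],[0,0,0],0],[[-0.001,0.003,0],[0,0,0],0]]}}

```text
clock: 5.95
tcp_pos: [0.5197, -0.0655, 0.1026]
orientation: [3.112, 0.418, 0.001]
contact_force: [2.5, -5.5, 0.9]
grip_width: -0.0
```

Notch 2 stalled at TCP y = −0.077, which gives s ≈ 0.092–0.093. That confirms the estimate, so notch 3 should stall near y ≈ −0.015 and the last notch near (0.488, 0.046).

Call:
{"fn": "arm_command", "kwargs": {"increments": [[[-0.001,0.003,0],[0,0,0],0],[[-0.0015,0.006,0],[0,0,0],0],[[-0.0025,0.009,0],[0,0,0],0],[[-0.0035,0.012,0],[0,0,0],0],[[-0.0045,0.015,0],[0,0,0],0],[[-0.005,0.018,0],[0,0,0],0],[[-0.006,0.021,0],[0,0,0],0],[[-0.007,0.024,0],[0,0,0],0],[[-0.0075,0.027,0],[0,0,0],0],[[-0.0085,0.03,0],[0,0,0],0]]}}

```text
clock: 6.95
tcp_pos: [0.5115, -0.0355, 0.1026]
orientation: [3.112, 0.418, 0.002]
contact_force: [3.9, -4.9, 0.1]
grip_width: -0.0003
```

Call:
{"fn": "arm_command", "kwargs": {"increments": [[[-0.001,0.003,0],[0,0,0],0],[[-0.0015,0.006,0],[0,0,0],0],[[-0.0025,0.009,0],[0,0,0],0],[[-0.0035,0.012,0],[0,0,0],0],[[-0.004,0.0145,0],[0,0,0],0]]}}

```text
clock: 7.45
tcp_pos: [0.5067, -0.0197, 0.1024]
orientation: [-3.113, -0.42, -0.0]
contact_force: [0.6, -1.5, 1.3]
grip_width: 0.0001
```

Call:
{"fn": "arm_command", "kwargs": {"increments": [[[-0.0005,0.0015,0],[0,0,0],0],[[-0.001,0.003,0],[0,0,0],0]]}}

```text
clock: 7.65
tcp_pos: [0.5059, -0.0172, 0.1024]
orientation: [3.113, 0.42, 0.001]
contact_force: [3.0, -5.5, 0.4]
grip_width: 0.0001
```

Call:
{"fn": "arm_command", "kwargs": {"increments": [[[-0.0005,0.0015,0],[0,0,0],0]]}}

```text
clock: 7.75
tcp_pos: [0.5058, -0.0168, 0.1024]
orientation: [3.112, 0.418, 0.001]
contact_force: [4.9, -8.9, -0.2]
grip_width: 0.0002
```

Call:
{"fn": "arm_command", "kwargs": {"increments": [[[-0.0005,0.0015,0],[0,0,0],0]]}}

```text
clock: 7.85
tcp_pos: [0.5057, -0.0163, 0.1025]
orientation: [3.111, 0.416, 0.002]
contact_force: [5.0, -10.3, -0.1]
grip_width: -0.0001
```

Call:
{"fn": "arm_command", "kwargs": {"increments": [[[-0.0005,0.0015,0],[0,0,0],0]]}}

```text
clock: 7.95
tcp_pos: [0.5055, -0.0159, 0.1025]
orientation: [3.11, 0.415, 0.003]
contact_force: [6.4, -15.5, -2.7]
grip_width: -0.0001
```

Call:
{"fn": "arm_command", "kwargs": {"increments": [[[-0.0005,0.0015,0],[0,0,0],0]]}}

```text
clock: 8.05
tcp_pos: [0.5054, -0.0157, 0.1025]
orientation: [3.109, 0.413, 0.003]
contact_force: [7.9, -18.6, -3.3]
grip_width: 0.0
```

The signature is clear: force drops at y ≈ −0.0197 as the stop is drawn in, then stalls at −0.0165. Next I'll break out of notch 3 and go on.

Call:
{"fn": "arm_command", "kwargs": {"increments": [[[-0.0005,0.0015,0],[0,0,0],0],[[-0.0005,0.0025,0],[0,0,0],0],[[-0.001,0.0035,0],[0,0,0],0]]}}

```text
clock: 8.35
tcp_pos: [0.504, -0.0109, 0.1025]
orientation: [3.111, 0.413, 0.002]
contact_force: [2.0, -4.6, -0.7]
grip_width: -0.0004
```

Call:
{"fn": "arm_command", "kwargs": {"increments": [[[-0.0005,0.0015,0],[0,0,0],0],[[-0.001,0.003,0],[0,0,0],0]]}}

```text
clock: 8.55
tcp_pos: [0.5024, -0.0056, 0.1025]
orientation: [3.113, 0.418, 0.002]
contact_force: [3.7, -6.1, 1.2]
grip_width: -0.0001
```

Call:
{"fn": "arm_command", "kwargs": {"increments": [[[-0.001,0.003,0],[0,0,0],0],[[-0.0015,0.006,0],[0,0,0],0],[[-0.0025,0.009,0],[0,0,0],0],[[-0.0035,0.012,0],[0,0,0],0],[[-0.0045,0.015,0],[0,0,0],0],[[-0.005,0.018,0],[0,0,0],0],[[-0.006,0.021,0],[0,0,0],0],[[-0.007,0.024,0],[0,0,0],0],[[-0.0075,0.027,0],[0,0,0],0],[[-0.0085,0.03,0],[0,0,0],0]]}}

```text
clock: 9.55
tcp_pos: [0.4939, 0.0245, 0.1025]
orientation: [3.112, 0.418, 0.001]
contact_force: [4.7, -5.6, 0.4]
grip_width: 0.0002
```

Call:
{"fn": "arm_command", "kwargs": {"increments": [[[-0.001,0.003,0],[0,0,0],0],[[-0.0015,0.006,0],[0,0,0],0],[[-0.002,0.008,0],[0,0,0],0],[[-0.0025,0.0095,0],[0,0,0],0]]}}

```text
clock: 9.95
tcp_pos: [0.4911, 0.0342, 0.1025]
orientation: [3.112, 0.418, 0.001]
contact_force: [3.2, -5.5, 0.2]
grip_width: -0.0005
```

Call:
{"fn": "arm_command", "kwargs": {"increments": [[[-0.0005,0.0015,0],[0,0,0],0],[[-0.001,0.003,0],[0,0,0],0]]}}

```text
clock: 10.15
tcp_pos: [0.4903, 0.0372, 0.1025]
orientation: [3.113, 0.418, 0.001]
contact_force: [4.0, -5.2, -0.0]
grip_width: -0.0001
```

Call:
{"fn": "arm_command", "kwargs": {"increments": [[[-0.0005,0.0015,0],[0,0,0],0],[[-0.001,0.003,0],[0,0,0],0]]}}

```text
clock: 10.35
tcp_pos: [0.4889, 0.0409, 0.1024]
orientation: [3.113, 0.419, 0.0]
contact_force: [1.5, -2.0, 0.3]
grip_width: -0.0001
```

Call:
{"fn": "arm_command", "kwargs": {"increments": [[[0,0.001,0],[0,0,0],0]]}}

```text
clock: 10.45
tcp_pos: [0.4883, 0.0425, 0.1022]
orientation: [-3.113, -0.42, 0.001]
contact_force: [0.3, -1.9, 1.2]
grip_width: -0.0
```

The force dropped where expected, so I'll nudge gently to confirm the seat.

Call:
{"fn": "arm_command", "kwargs": {"increments": [[[-0.0003,0.001,0],[0,0,0],0]]}}

```text
clock: 10.55
tcp_pos: [0.488, 0.0434, 0.1022]
orientation: [-3.113, -0.42, 0.001]
contact_force: [1.0, -2.9, 0.8]
grip_width: 0.0
```

Call:
{"fn": "arm_command", "kwargs": {"increments": [[[-0.0003,0.001,0],[0,0,0],0],[[-0.0003,0.001,0],[0,0,0],0]]}}

```text
clock: 10.75
tcp_pos: [0.4879, 0.0439, 0.1022]
orientation: [3.113, 0.42, -0.001]
contact_force: [0.4, -2.7, 1.6]
grip_width: 0.0002
```

Call:
{"fn": "arm_command", "kwargs": {"increments": [[[-0.0003,0.001,0],[0,0,0],0],[[-0.0003,0.001,0],[0,0,0],0]]}}

```text
clock: 10.95
tcp_pos: [0.4878, 0.0443, 0.1022]
orientation: [3.113, 0.419, -0.001]
contact_force: [1.0, -5.1, 1.3]
grip_width: 0.0
```

Call:
{"fn": "arm_command", "kwargs": {"increments": [[[-0.0002,0.0008,0],[0,0,0],0],[[-0.0002,0.0008,0],[0,0,0],0]]}}

```text
clock: 11.15
tcp_pos: [0.4877, 0.0445, 0.1022]
orientation: [3.112, 0.418, -0.001]
contact_force: [1.3, -6.2, 0.4]
grip_width: -0.0
```

It's seated: the force rises with almost no travel, at the predicted place. I'll back straight off, rise, and get clear for a look.

Call:
{"fn": "arm_command", "kwargs": {"increments": [[[0.003,-0.01,0],[0,0,0],0],[[0.008,-0.028,0],[0,0,0],0],[[0.016,-0.058,0],[0,0,0],0],[[0.016,-0.058,0.04],[0,0,0],0],[[0.016,-0.058,0.09],[0,0,0],0],[[0.016,-0.058,0.14],[0,0,0],0],[[0.016,-0.1,0.18],[0,0,0],0],[[0.016,-0.145,0.2],[0,0,0],0],[[0.016,-0.19,0.2],[0,0,0],0],[[0.016,-0.24,0.2],[0,0,0],0]]}}

```text
clock: 12.15
tcp_pos: [0.5041, -0.1943, 0.3039]
orientation: [3.112, 0.422, 0.005]
contact_force: [0.5, -0.1, -0.6]
grip_width: 0.0002
```

Call:
{"fn": "arm_command", "kwargs": {"increments": [[[0,-0.04,0],[0,0,0],0],[[0,-0.04,0],[0,0,0],0],[[0,-0.04,0],[0,0,0],0]]}}

```text
clock: 12.45
tcp_pos: [0.5034, -0.2332, 0.3018]
orientation: [-3.112, -0.417, 0.0]
contact_force: [1.2, 0.9, -0.2]
grip_width: -0.0001
```

```bash
python3 - <<'E'
from h import *
import cv2
o=r.get_obs();print(o["clock"],o["tcp_pos"],o["contact_force"])
p=[.5102,-.0269,.2775]
a=r.grab_frame("top");b=r.grab_frame("side");cv2.imwrite("pics/t9.png",a);cv2.imwrite("pics/s9.png",b)
for n,s0 in(("top",(240,150)),("side",(270,150))):
  for s in(.0554,.214,.220,.226):print(n,s,((proj(n,w(p,stop(s)))-s0)*3.6).round().tolist())
f=lambda i:cv2.convertScaleAbs(cv2.resize(i,None,fx=3.6,fy=3.6,interpolation=cv2.INTER_CUBIC),alpha=1.3,beta=10)
cv2.imwrite("pics/e.png",np.hstack([f(a[150:260,240:350]),f(b[150:260,270:380])]))
E
```

```text
12.45 [ 0.50342746 -0.23321798  0.3018124 ] [ 1.15524289  0.86135015 -0.18599962]
top 0.0554 [[335.0, 81.0], [372.0, 210.0], [368.0, 158.0]]
top 0.214 [[145.0, 131.0], [180.0, 261.0], [186.0, 207.0]]
top 0.22 [[138.0, 133.0], [172.0, 263.0], [179.0, 208.0]]
top 0.226 [[131.0, 135.0], [165.0, 265.0], [172.0, 210.0]]
side 0.0554 [[107.0, 69.0], [223.0, 57.0], [165.0, 113.0]]
side 0.214 [[126.0, 179.0], [253.0, 165.0], [189.0, 222.0]]
side 0.22 [[127.0, 183.0], [254.0, 170.0], [190.0, 227.0]]
side 0.226 [[128.0, 188.0], [255.0, 174.0], [191.0, 231.0]]
```

View pics/e.png

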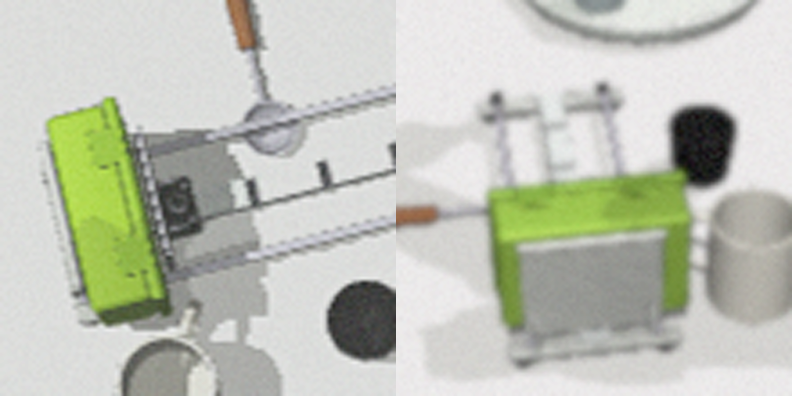

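The plunger shows at (180,203) in the crop, against (179,208) predicted for 0.220. The plate's top edge runs from about (137,133) to (170,267), which also fits 0.220. The box corner is still at pixel (271,177), and the spoon, cup and mug look unmoved.

```bash
python3 -c "
from bench import r
print(r.hand_in())"
```

```text
the job is handed in; nothing more can be done
None
```

The stop is in the last notch before the snack box, and I've handed the job in at about 12.6 s on the clock. I pushed it from behind with the shut fingers, from about 0.055 on the rail through notches 2 and 3, then backed the arm straight off and lifted it clear.

- **Seating:** in the last notch the force dropped as the stop was drawn in. It then rose to about 6 N with almost no travel, at TCP y of 0.0445 m against 0.0448 m predicted from notch 3. I did not push on past that.
- **Last pictures:** the plunger and plate line up with a stop position of 0.220 to within about 1.5 image pixels (roughly 4 mm). The box, spoon, cup and mug look unmoved in the close-ups. I did not compare the other things on the bench, and the pictures alone cannot confirm the notch to the millimetre.
- **Disagreements:** breaking out of notches 2 and 3 showed up to about 20–24 N at the wrist, more than the 11 N given for the notch, but far below the 120 N limit. The camera fit had residuals of up to about 2 pixels, so I went by the notch contacts for the final position.

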